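# Index the opal inlay carrier to the next station and cover it

## Task

Slide the inlay carrier along its rail by its red tab, away from the tab end, until it clicks into the first hidden station detent and is held there, not on past it. Then pick up the blue cover by its wooden handle and set it squarely down over the brass frame on the carrier, without dropping it. Leave the other things on the bench where they are.

Things in the scene. Friction and masses are not known exactly. Their poses are not given: they have to be found in the camera images.
- rail: fixed aluminium box rail with blue end plates, 476 long (its y axis) x 84 wide x 42 high; origin under its centre on the bench; +y is the direction in which the carrier must go. The carrier can only slide along it.
- carrier (a joint): carrier position along the rail in m, 0 to 0.18 (end stops), growing to rail +y; at 0 its centre is at rail y = -0.12. Sliding takes 2 to 3 N. Hidden notches under it meet a sprung roller pin in the rail: the first somewhere in 0.08 to 0.12 (varies, not visible), a second, unwanted, 0.055 on. Within 5 mm the pin pulls it in and centres it once let go; pushing it out takes about 15 N.
- latch (a joint): travel in m of the hidden pin: about 0.003 while it rides on the bar between notches, near 0.000 when it is fully in a notch.
- tab_top (a point): centre of the top (87 above the bench) of the red push tab: upright plate 30 wide across the rail x 12 thick along it x 35 tall, 70 behind the centre of the carrier's dark steel plate (170 along the rail x 90 x 10, underside 42 above the bench). Axes as the rail's. 38 free between tab and the cover once on; 9 of plate behind the tab.
- frame_top (a point): centre of the brass frame on the carrier, at the height of its rim (66 above the bench); the frame holds the opal mosaic, 80 across the rail x 90 along it outside, 14 high above the plate, 25 ahead of the carrier's centre. Axes as the rail's.
- cover: loose blue cover, 120 g: 92 (x) x 102 (y) x 14 high (top 4 thick; skirt 3 thick, 10 deep, inside 86 x 96). Wooden bar handle on top 14 (x) x 50 (y) x 24 tall, its top 38 above the underside. Origin: centre of the skirt's underside. Fits over the brass frame with 3 to spare all round, long side along the rail, either way round; home, its origin is 10 below the frame's rim.
- gem_tray: loose white tray of opal chips with four compartments, 90 x 100 x 22; origin under its centre. Leave alone.
- cup: small clear plastic cup, 64 wide, 35 high; origin under its centre. Leave alone.
- glue: white glue bottle, 36 wide, 90 high; origin under its centre. Leave alone.
- brush_pot: white pot of brushes, 72 wide, 165 high; origin under its centre. Leave alone.
- jar: amber glass jar, 56 wide, 55 high; origin under its centre. Leave alone.
Mind the look-alikes: they are no part of the job. There is more than one size of the cover; the job needs the middle-sized.

How it is judged:
By the outcome, as a careful person would: the job done as asked, in the order asked, and still so for the second after the job is handed in, with the robot touching nothing.
It also fails if it takes over 58 s, if anything falls off the work surface, if the arm or the gripper's body presses on something with over 40 N, if the wrist force passes 120 N, or if a joint passes its speed limit or range.

## Robot

A 6-joint arm with a two-finger parallel gripper is mounted at the origin on the work surface. World frame = base frame: x ahead of the robot, y to its left, z up, the work surface at z = 0. Lengths are in mm, angles in degrees, forces in N, time in s.
With the tool pointing down it reaches from about 300 to 850 mm from the base axis. Payload 4.2 kg.
Tool frame: the origin (TCP) lies midway between the tips of the shut fingers; the grasp point (between the pads) lies 19 mm behind it (pinch_z is the distance from the TCP to the grasp point, in mm); z points along the fingers, y is the line along which they close (so a half turn about z gives the same grasp; the last joint's range is limited). The gripper opens to 91 mm and grips with 3 to 60 N. Pads are 32 mm wide; open, the fingers measure 118 mm over their backs; the gripper's body (76 mm by 178 mm) begins 60 mm behind the grasp point.
Start: joints at [-67.494, 18.312, 89.639, -0, 72.044, -1.146], TCP at [230.681, -526.716, 213.976] pointing down, gripper open.
Joint ranges: [-177.97, 177.97], [-48.28, 115.42], [12.27, 149.76], [-77.06, 257.06], [2.81, 150.46], [-146.56, 146.56]. Speed limits (degrees/s): [147.25, 147.25, 180, 180, 180, 180].

## Interface

Orientations are given as [roll, pitch, yaw] about the fixed x, y, z axes, in that order (R = Rz(yaw) Ry(pitch) Rx(roll)).
In Python, from workcell import * gives the robot as it stands.
- The arm moves only by the tool step_arm, never from a script. Its argument "steps" is a list of rows, each a list of 7 numbers: the turn, a rotation vector about the tool's x, y, z in degrees, then the shift along the tool's x, y, z in mm, then the opening, from 0 (shut) to 1 (fully open). In form: [[rx, ry, rz, x, y, z, hand], ...]. A call has exactly 8 rows; each row shifts and turns the commanded pose from where the row before left it, along the tool's axes as they then stand; what a row does not reach is not made up. A row lasts 1/8 s, in which the tool goes at most 62.5 mm and 10.7 degrees, less where a joint would pass 70% of its speed; a pose out of reach is approached as far as the arm can. A call is refused whole if a number of a shift passes 62.5 or a number of a turn 10.7, either way. A call with a gripper value outside its range is refused whole. The fingers move at their own pace and stop on an object; "force" is the grip in N (left out, the last holds). Time passes only in rows, so rows that do not move let the fingers close, or fill a call up. It gives the time, the measured TCP pose, the force, the opening and the grip force at its end, in the units of the state.
- state(): the state, without advancing time (a new reading comes with each control period).
- grab_frame(name): name is "scene" or "top" or "wrist"; returns a dict with "image" (480x640x3 uint8, blue, green, red), "fovy" (degrees; the focal length in pixels is half the picture's height over the tangent of half this angle, whatever the lens; pixels are square), "cx", "cy" (the principal point, pixels), "dist" ([k1, k2, p1, p2, k3] as OpenCV has them; the pictures are not rectified), "origin" and "rotation" of the camera in the world; the wrist camera has in their place "tool_from_camera" (4x4, takes a point from camera to tool coordinates, whose origin is the TCP and whose axes are the flange's). Camera axes: x right, y down, z forward; pixel columns grow to the right and rows downward; lengths in mm; the calibration is good to about 2 mm. A picture is of the moment at which its call begins: read the wrist's pose just before it. There is no depth.
- job_done(): hands the job in; it is judged then, once.
The state is a dict: "time_s": time; "qpos": joint angles; "qvel": joint speeds; "effort": joint torques, N m; "ee_pos": TCP position; "ee_rot": TCP orientation; "force": force on the tool from outside, world axes, zero at the start; "torque": the same for the moment, N m; "gripper_width": finger opening in mm; "gripper_force": force on a finger pad.
Only numpy, scipy, OpenCV 4.12 (cv2) and the standard library are available. Lean on these libraries where they do the work, as an engineer would, in place of code of your own. Each camera call takes 0.05 s, during which the arm holds its last target. There are 200 camera calls.

## Working session

There is one attempt and no reset: what is moved stays moved. The work goes in short steps, Python scripts to look and compute and a tool call to move; the robot and the scene stay as the last step left them, time stands still between calls to the robot, and variables do not carry over. Pictures are saved under pics/ and viewed, at most 10 in all, crops included, and the job is handed in when it is done.

Besides the shell and the picture viewer there is one more tool, called after "Emit:" by a JSON object that holds its "name" and its "arguments", one argument or row to a line. step_arm: Moves the arm, as the interface text tells. Its arguments: {"type":"object","properties":{"steps":{"type":"array","items":{"type":"array","items":{"type":"number"}}},"force":{"type":"number"}},"required":["steps"]}

```bash
mkdir -p pics
cat > h.py <<'E'
from workcell import *
import numpy as np, cv2
from scipy.spatial.transform import Rotation as R
def cam(f,s=None):
    if 'origin' in f: return np.array(f['origin'],float),np.array(f['rotation'],float).reshape(3,3)
    T=np.array(f['tool_from_camera']);Rt=R.from_euler('xyz',s['ee_rot'],degrees=True).as_matrix()
    return np.array(s['ee_pos'])+Rt@T[:3,3],Rt@T[:3,:3]
def K(f):
    fl=240/np.tan(np.radians(f['fovy']/2));return np.array([[fl,0,f['cx']],[0,fl,f['cy']],[0,0,1.]])
def onz(f,uv,z,s=None):
    o,r=cam(f,s);uv=np.array(uv,float).reshape(-1,1,2)
    p=cv2.undistortPoints(uv,K(f),np.array(f['dist'],float)).reshape(-1,2)
    d=np.c_[p,np.ones(len(p))]@r.T
    return o+d*((np.asarray(z)-o[2])/d[:,2])[:,None]
E
python3 - <<'E'
from h import *
import pickle
s=state();print(s['ee_rot'],s['ee_pos'],s['time_s'])
F={n:grab_frame(n) for n in('scene','top')}
pickle.dump(F,open('f0.pkl','wb'))
for n in F: cv2.imwrite(f'pics/{n}0.png',F[n]['image']);print(n,F[n]['origin'],F[n]['fovy'],F[n]['dist'])
E
```

```text
[-1.79900356e+02 -6.31878021e-04  2.36530745e+01] [ 230.49079625 -526.23950086  213.12747115] 0.0
scene [1069.33300634 -472.17407233 1107.51209283] 45.22499883496053 [0.02551277 0.         0.         0.         0.        ]
top [ 399.65433504   24.1690685  1312.01281148] 56.713490752281665 [0.00458943 0.         0.         0.         0.        ]
```

View pics/top0.png

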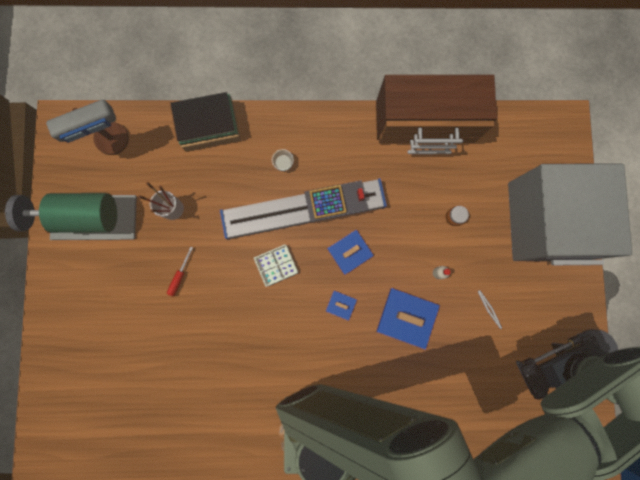

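View pics/scene0.png

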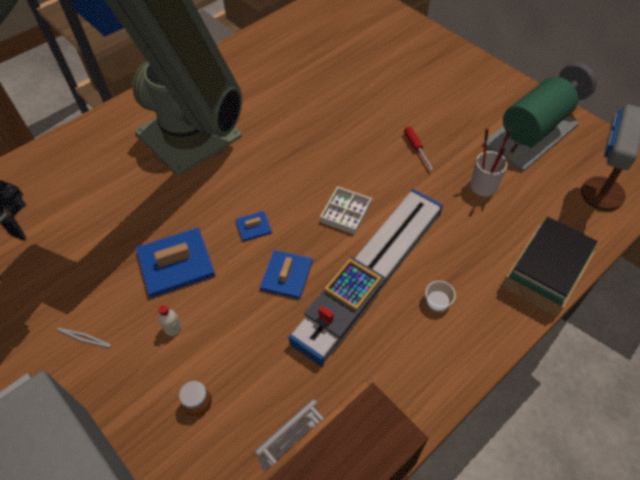

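Both pictures agree: the top view shows the rail at about (222,225)–(387,195) with its red tab at (363,196) on the right, and the frame at (327,201). The middle-sized cover is at (351,252), with a smaller one at (341,305) and a larger one at (408,318).

Run:
```python
from h import *
import pickle
F=pickle.load(open('f0.pkl','rb'))
# centre guesses per view: tab, cover, frame
G={'top':dict(tab=(363,196),cover=(351,252),frame=(327,201)),'scene':dict(tab=(326,315),cover=(287,274),frame=(353,285))}
def blob(m,c):
    n,l,st,ce=cv2.connectedComponentsWithStats(m.astype(np.uint8));k=1+np.argmin(np.hypot(*(ce[1:]-c).T)+1e3*(st[1:,4]<15))
    return l==k
for n,f in F.items():
    im=f['image'];h=cv2.cvtColor(im,cv2.COLOR_BGR2HSV);H,S,V=[h[...,i].astype(int) for i in range(3)]
    print(n)
    red=blob(((H<6)|(H>174))&(S>170)&(V>60),G[n]['tab']);v,u=np.nonzero(red)
    print(' tab px',len(u),u.min(),u.max(),v.min(),v.max(),'mean at z87/70',onz(f,[(u.mean(),v.mean())]*2,[87,70]).round(1).tolist())
    blue=blob((H>100)&(H<130)&(S>120)&(V>50),G[n]['cover'])
    c=max(cv2.findContours(blue.astype(np.uint8),0,1)[0],key=cv2.contourArea)
    P=onz(f,c.reshape(-1,2),14.)[:,:2].astype(np.float32);print(' cover',cv2.minAreaRect(P))
    fill=np.zeros(im.shape[:2],np.uint8);cv2.drawContours(fill,[c],-1,1,-1)
    v,u=np.nonzero((fill>0)&~blue)
    print(' handle',len(u),cv2.minAreaRect(onz(f,np.c_[u,v],36.)[:,:2].astype(np.float32)))
    # rail: bright/ grey-unsaturated
    yy,xx=np.mgrid[:480,:640]
    g=blob((S<45)&(V>110),(265,215) if n=='top' else (400,235))
    c=max(cv2.findContours(g.astype(np.uint8),0,1)[0],key=cv2.contourArea)
    print(' railbar',cv2.minAreaRect(onz(f,c.reshape(-1,2),42.)[:,:2].astype(np.float32)))
    br=im.copy()
    if n=='top': cr=cv2.resize(br[165:285,210:400],None,fx=4,fy=4,interpolation=2)
    else: cr=cv2.resize(br[180:370,230:450],None,fx=3,fy=3,interpolation=2)
    cv2.imwrite(f'pics/{n}c.png',cr)
```

```text
sceneTraceback (most recent call last):
  File "<stdin>", line 13, in <module>
  File "h.py", line 11, in onz
    o,r=cam(f,s);uv=np.array(uv,float).reshape(-1,1,2)
        ~~~^^^^^
  File "h.py", line 5, in cam
    if 'origin' in f: return np.array(f['origin'],float),np.array(f['rotation'],float).reshape(3,3)
                                                         ~~~~~~~~~~~~~~~~~~~~~~~~~~~~~~~~~~~~~^^^^^
ValueError: cannot reshape array of size 3 into shape (3,3)
```

```bash
sed -i "s/np.array(f\['rotation'\],float).reshape(3,3)/R.from_euler('xyz',f['rotation'],degrees=True).as_matrix()/" h.py
cat > m.py <<'E'
from h import *
import pickle
F=pickle.load(open('f0.pkl','rb'))
G={'top':dict(tab=(363,196),cover=(351,252)),'scene':dict(tab=(326,315),cover=(287,274))}
def blob(m,c):
    n,l,st,ce=cv2.connectedComponentsWithStats(m.astype(np.uint8));k=1+np.argmin(np.hypot(*(ce[1:]-c).T)+1e3*(st[1:,4]<15))
    return l==k
for n,f in F.items():
    im=f['image'];h=cv2.cvtColor(im,cv2.COLOR_BGR2HSV);H,S,V=[h[...,i].astype(int) for i in range(3)]
    print(n,f['rotation'])
    red=blob(((H<6)|(H>174))&(S>170)&(V>60),G[n]['tab']);v,u=np.nonzero(red)
    print(' tab px',len(u),u.min(),u.max(),v.min(),v.max(),'mean at z87/70',onz(f,[(u.mean(),v.mean())]*2,[87,70]).round(1).tolist())
    blue=blob((H>100)&(H<130)&(S>120)&(V>50),G[n]['cover'])
    c=max(cv2.findContours(blue.astype(np.uint8),0,1)[0],key=cv2.contourArea)
    P=onz(f,c.reshape(-1,2),14.)[:,:2].astype(np.float32);print(' cover',cv2.minAreaRect(P))
    fill=np.zeros(im.shape[:2],np.uint8);cv2.drawContours(fill,[c],-1,1,-1)
    v,u=np.nonzero((fill>0)&~blue)
    print(' handle',len(u),cv2.minAreaRect(onz(f,np.c_[u,v],36.)[:,:2].astype(np.float32)))
    g=blob((S<45)&(V>110),(265,215) if n=='top' else (400,235))
    c=max(cv2.findContours(g.astype(np.uint8),0,1)[0],key=cv2.contourArea)
    print(' railbar',cv2.minAreaRect(onz(f,c.reshape(-1,2),42.)[:,:2].astype(np.float32)))
    cr=cv2.resize(im[165:285,210:400],None,fx=4,fy=4,interpolation=2) if n=='top' else cv2.resize(im[180:370,230:450],None,fx=3,fy=3,interpolation=2)
    cv2.imwrite(f'pics/{n}c.png',cr)
E
python3 m.py
```

```text
scene [-145.57719796    0.31566614   47.36686504]
 tab px 144 319 332 307 322 mean at z87/70 [[677.6, -123.4, 87.0], [671.1, -117.6, 70.0]]
 cover ((515.8335571289062, -94.76799011230469), (90.31005859375, 104.5611343383789), 32.46668243408203)
 handle 235 ((516.0439453125, -95.18295288085938), (21.84159278869629, 65.2197036743164), 33.43770980834961)
 railbar ((619.8634033203125, 154.45068359375), (79.68633270263672, 237.7904510498047), 11.06750774383545)
top [-173.29546348   -1.42071503  -90.62759326]
 tab px 29 358 362 189 198 mean at z87/70 [[670.7, -119.5, 87.0], [674.5, -121.5, 70.0]]
 cover ((512.757568359375, -94.39750671386719), (86.7007827758789, 97.36921691894531), 32.554603576660156)
 handle 147 ((513.062744140625, -94.54238891601562), (21.423192977905273, 58.84666442871094), 31.88941192626953)
 railbar ((619.4751586914062, 149.79605102539062), (84.58012390136719, 246.37681579589844), 11.040667533874512)
```

View pics/topc.png

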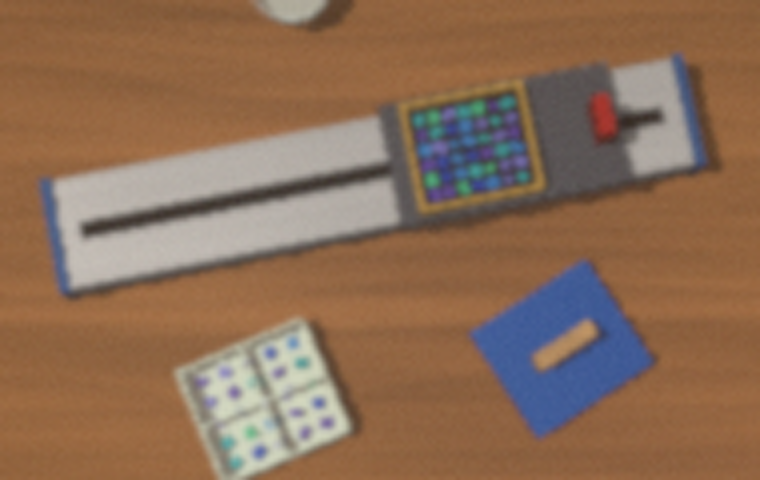

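The crop shows the rail with its +y end to the left, the tab at crop (603,117) and the cover handle at (565,345) along the cover's long side. Rail yaw is about 11.05°, the tab is near (672,-120), and the cover is near (514,-95) with yaw 32.5°.

```bash
cat >> h.py <<'E'
def plan(pos,yaw,n):
    s=state();y0=s['ee_rot'][2];p=np.array(s['ee_pos']);dy=(yaw-y0+180)%360-180
    d=(np.array(pos)-p)/n;print('from',p.round(1),round(y0,2),'rz/row',round(-dy/n,2))
    for i in range(n):
        a=np.radians(y0+dy*(i+.5)/n);print([0,0,round(-dy/n,1),round(d[0]*np.cos(a)+d[1]*np.sin(a),1),round(d[0]*np.sin(a)-d[1]*np.cos(a),1),round(-d[2],1)])
E
python3 -c "
from h import *
plan((678,-150,210),101.05,10)"
```

```text
from [ 230.5 -526.3  213.2] 23.65 rz/row -7.74
[0, 0, np.float64(-7.7), np.float64(57.1), np.float64(-12.7), np.float64(0.3)]
[0, 0, np.float64(-7.7), np.float64(58.3), np.float64(-4.9), np.float64(0.3)]
[0, 0, np.float64(-7.7), np.float64(58.4), np.float64(3.0), np.float64(0.3)]
[0, 0, np.float64(-7.7), np.float64(57.5), np.float64(10.8), np.float64(0.3)]
[0, 0, np.float64(-7.7), np.float64(55.5), np.float64(18.5), np.float64(0.3)]
[0, 0, np.float64(-7.7), np.float64(52.5), np.float64(25.8), np.float64(0.3)]
[0, 0, np.float64(-7.7), np.float64(48.5), np.float64(32.6), np.float64(0.3)]
[0, 0, np.float64(-7.7), np.float64(43.7), np.float64(38.8), np.float64(0.3)]
[0, 0, np.float64(-7.7), np.float64(38.1), np.float64(44.4), np.float64(0.3)]
[0, 0, np.float64(-7.7), np.float64(31.7), np.float64(49.1), np.float64(0.3)]
```

Emit:
{"name": "step_arm", "arguments": {
  "steps": [
    [0, 0, -7.7, 57, -12.7, 0, 0],
    [0, 0, -7.7, 58, -4.9, 0, 0],
    [0, 0, -7.7, 58, 3, 0, 0],
    [0, 0, -7.7, 57.5, 10.8, 0, 0],
    [0, 0, -7.7, 55.5, 18.5, 0, 0],
    [0, 0, -7.7, 52.5, 25.8, 0, 0],
    [0, 0, -7.7, 48.5, 32.6, 0, 0],
    [0, 0, -7.7, 43.5, 38.8, 0, 0]
  ],
  "force": 20
}}

```text
time_s: 1.1
ee_pos: [609.4, -250.6, 213.5]
ee_rot: [-180.0, 0.0, 85.5]
force: [0.8, -1.1, 0.2]
gripper_width: 13.9
gripper_force: 0.0
```

Emit:
{"name": "step_arm", "arguments": {
  "steps": [
    [0, 0, -7.7, 38, 44.4, 0, 0],
    [0, 0, -7.8, 31.7, 49, 0, 0],
    [0, 0, 0, 0, 0, 0, 0],
    [0, 0, 0, 0, 0, 0, 0],
    [0, 0, 0, 0, 0, 0, 0],
    [0, 0, 0, 0, 0, 0, 0],
    [0, 0, 0, 0, 0, 0, 0],
    [0, 0, 0, 0, 0, 0, 0]
  ]
}}

```text
time_s: 2.1
ee_pos: [702.7, -183.9, 214.2]
ee_rot: [180.0, 0.0, 100.7]
force: [-0.3, 0.1, 0.9]
gripper_width: 0.8
gripper_force: 0.0
```

Run:
```python
from h import *
import pickle
s=state();f=grab_frame('wrist');t=grab_frame('top');pickle.dump((s,f,t),open('w1.pkl','wb'))
cv2.imwrite('pics/w1.png',f['image']);print(s['ee_pos'],s['ee_rot'],s['force'],s['time_s'],cam(f,s),s['gripper_width'])
```

```text
[ 702.66549175 -183.94706869  214.2208156 ] [1.79985419e+02 1.18571473e-02 1.00719744e+02] [-0.30562718  0.08070877  0.86688506] 2.1 (array([ 687.88172395, -104.46859379,  385.93309435]), array([[ 9.82417198e-01,  1.78687236e-01,  5.41047294e-02],
       [ 1.86698472e-01, -9.40818892e-01, -2.82848887e-01],
       [ 3.61265901e-04,  2.87976881e-01, -9.57637293e-01]])) 0.7539935112301877
```

View pics/w1.png

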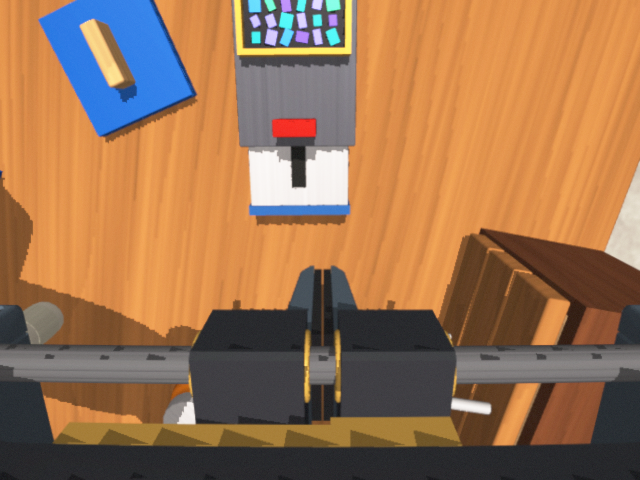

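The wrist view shows the tab at (294,128), the end plate at (300,210), the frame's near edge at y≈52 and the whole middle cover at about (118,65). The hover is 41 mm off because each row's shift uses the yaw from before its turn, so I'll correct the planner for that.

```bash
sed -i 's/(i+.5)/i/;s/round(/float(round(/;' h.py
python3 - <<'E'
from h import *
import pickle
s,f,t=pickle.load(open('w1.pkl','rb'))
im=f['image'];h=cv2.cvtColor(im,cv2.COLOR_BGR2HSV);H,S,V=[h[...,i].astype(int) for i in range(3)]
def rect(m,z,roi):
    a=np.zeros(m.shape,np.uint8);x0,x1,y0,y1=roi;a[y0:y1,x0:x1]=m[y0:y1,x0:x1]
    c=max(cv2.findContours(a,0,1)[0],key=cv2.contourArea).reshape(-1,2)
    P=onz(f,c,float(z),s)[:,:2].astype(np.float32);r=cv2.minAreaRect(P);print(roi,z,np.round(r[0],1),np.round(r[1],1),round(r[2],2))
    return c
red=((H<6)|(H>174))&(S>170)&(V>60)
rect(red,87,(250,340,100,150))
rect(red&(V>200),87,(250,340,100,150))
blue=(H>100)&(H<130)&(S>150)&(V>50)
rect(blue,42,(230,370,190,230))
rect(blue,14,(20,210,0,145))
wood=(H>8)&(H<25)&(V>120)
a=wood.copy()
rect(a,38,(72,138,12,98))
rect((V<150)&(S<60)&(H>=0),52,(225,365,60,150))
rect((S<40)&(V>150),42,(235,365,140,212))
E
```

```text
Traceback (most recent call last):
  File "h.py", line 19
    a=np.radians(y0+dy*i/n);print([0,0,float(round(-dy/n,1),round(d[0]*np.cos(a)+d[1]*np.sin(a),1),round(d[0]*np.sin(a)-d[1]*np.cos(a),1),round(-d[2],1)])
                                                                                                                                                        ^
SyntaxError: closing parenthesis ']' does not match opening parenthesis '('
```

```bash
python3 - <<'E'
L=open('h.py').read().split('def plan')[0]+'''def plan(pos,yaw,n):
    s=state();y0=s['ee_rot'][2];p=np.array(s['ee_pos']);dy=(yaw-y0+180)%360-180
    d=(np.array(pos)-p)/n;print('from',p.round(1),round(y0,2),'rz/row',round(-dy/n,2))
    for i in range(n):
        a=np.radians(y0+dy*i/n);print(np.round([-dy/n,d[0]*np.cos(a)+d[1]*np.sin(a),d[0]*np.sin(a)-d[1]*np.cos(a),-d[2]],1).tolist())
'''
open('h.py','w').write(L)
E
cat > w.py <<'E'
from h import *
import pickle
s,f,t=pickle.load(open('w1.pkl','rb'))
im=f['image'];h=cv2.cvtColor(im,cv2.COLOR_BGR2HSV);H,S,V=[h[...,i].astype(int) for i in range(3)]
def rect(m,z,roi):
    a=np.zeros(m.shape,np.uint8);x0,x1,y0,y1=roi;a[y0:y1,x0:x1]=m[y0:y1,x0:x1]
    c=max(cv2.findContours(a,0,1)[0],key=cv2.contourArea).reshape(-1,2)
    P=onz(f,c,float(z),s)[:,:2].astype(np.float32);r=cv2.minAreaRect(P);print(roi,z,np.round(r[0],1),np.round(r[1],1),round(r[2],2))
red=((H<6)|(H>174))&(S>170)&(V>60)
blue=(H>100)&(H<130)&(S>150)&(V>50)
rect(red,87,(250,340,100,150))
rect(red&(V>200),87,(250,340,100,150))
rect(blue,42,(230,370,190,230))
rect(blue,14,(20,210,0,145))
rect((H>8)&(H<25)&(V>120),38,(72,138,12,98))
rect((V<150)&(S<60),52,(225,365,60,150))
rect((S<40)&(V>150),42,(235,365,140,212))
E
python3 w.py
```

```text
(250, 340, 100, 150) 87 [ 670.9 -119.3] [29.5 11.4] 10.69
(250, 340, 100, 150) 87 [ 670.9 -119.3] [29.5 11.4] 10.69
(230, 370, 190, 230) 42 [ 683.9 -186.3] [82.  7.] 11.34
(20, 210, 0, 145) 14 [513.9 -93.3] [ 93.8 102.5] 32.62
(72, 138, 12, 98) 38 [516.2 -92.4] [20.4 51.5] 32.66
(225, 365, 60, 150) 52 [ 667.8 -104.7] [89.4 65. ] 10.7
(235, 365, 140, 212) 42 [ 678.9 -159.1] [79.8 47.5] 10.71
```

Emit:
{"name": "step_arm", "arguments": {
  "steps": [
    [0, 0, -0.3, 9.3, -4.7, 20, 0],
    [0, 0, 0, 9.3, -4.7, 20, 0],
    [0, 0, 0, 9.3, -4.7, 20, 0],
    [0, 0, 0, 9.3, -4.8, 20, 0],
    [0, 0, 0, 0, 0, 25, 0],
    [0, 0, 0, 0, 0, 25, 0],
    [0, 0, 0, 0, 0, 22, 0],
    [0, 0, 0, 0, 0, 0, 0]
  ]
}}

```text
time_s: 3.2
ee_pos: [676.0, -150.3, 60.0]
ee_rot: [-179.8, -0.1, 101.1]
force: [0.2, -0.5, 0.4]
gripper_width: 0.7
gripper_force: 0.0
```

Emit:
{"name": "step_arm", "arguments": {
  "steps": [
    [0, 0, 0, 4, 0, 0, 0],
    [0, 0, 0, 4, 0, 0, 0],
    [0, 0, 0, 4, 0, 0, 0],
    [0, 0, 0, 6, 0, 0, 0],
    [0, 0, 0, 6, 0, 0, 0],
    [0, 0, 0, 6, 0, 0, 0],
    [0, 0, 0, 6, 0, 0, 0],
    [0, 0, 0, 4, 0, 0, 0]
  ]
}}

```text
time_s: 4.2
ee_pos: [670.6, -113.1, 63.3]
ee_rot: [179.9, 0.2, 101.1]
force: [1.1, -6.2, 1.9]
gripper_width: 0.3
gripper_force: 2.8
```

```bash
cat > tab.py <<'E'
from h import *
s=state();f=grab_frame('wrist')
h=cv2.cvtColor(f['image'],cv2.COLOR_BGR2HSV);H,S,V=[h[...,i].astype(int) for i in range(3)]
m=(((H<6)|(H>174))&(S>170)&(V>60)).astype(np.uint8)
c=max(cv2.findContours(m,0,1)[0],key=cv2.contourArea).reshape(-1,2)
P=onz(f,c,87.,s)[:,:2].astype(np.float32);r=cv2.minAreaRect(P);d=np.array([-.1908,.9816])
print('tab',r,'moved',(r[0]-np.array([670.9,-119.3]))@d,'tcp rel',(np.array(s['ee_pos'][:2])-r[0])@d,s['force'],s['time_s'])
E
python3 tab.py
```

```text
tab ((664.4334716796875, -86.52526092529297), (29.587125778198242, 21.37488555908203), 11.074930191040039) moved 33.40549747924804 tcp rel -27.2385521112591 [ 1.07248006 -6.16493307  1.88083259] 4.2
```

Emit:
{"name": "step_arm", "arguments": {
  "steps": [
    [0, 0, 0, 3, 0, 0, 0],
    [0, 0, 0, 3, 0, 0, 0],
    [0, 0, 0, 3, 0, 0, 0],
    [0, 0, 0, 2, 0, 0, 0],
    [0, 0, 0, 2, 0, 0, 0],
    [0, 0, 0, 1, 0, 0, 0],
    [0, 0, 0, 1, 0, 0, 0],
    [0, 0, 0, 0, 0, 0, 0]
  ]
}}

```text
time_s: 5.25
ee_pos: [666.6, -96.2, 61.6]
ee_rot: [-180.0, -0.0, 101.1]
force: [1.8, -2.2, 1.0]
gripper_width: 0.3
gripper_force: 1.3
```

Emit:
{"name": "step_arm", "arguments": {
  "steps": [
    [0, 0, 0, 0.6, 0, 0, 0],
    [0, 0, 0, 0.6, 0, 0, 0],
    [0, 0, 0, 0.6, 0, 0, 0],
    [0, 0, 0, 0.6, 0, 0, 0],
    [0, 0, 0, 0.6, 0, 0, 0],
    [0, 0, 0, 0.6, 0, 0, 0],
    [0, 0, 0, 0.6, 0, 0, 0],
    [0, 0, 0, 0.6, 0, 0, 0]
  ]
}}

```text
time_s: 6.25
ee_pos: [665.6, -92.0, 61.8]
ee_rot: [-180.0, -0.0, 101.0]
force: [2.4, -2.3, -1.7]
gripper_width: 0.2
gripper_force: 1.6
```

Emit:
{"name": "step_arm", "arguments": {
  "steps": [
    [0, 0, 0, 0.5, 0, 0, 0],
    [0, 0, 0, 0.5, 0, 0, 0],
    [0, 0, 0, 0.5, 0, 0, 0],
    [0, 0, 0, 0.5, 0, 0, 0],
    [0, 0, 0, 0.5, 0, 0, 0],
    [0, 0, 0, 0.5, 0, 0, 0],
    [0, 0, 0, 0.5, 0, 0, 0],
    [0, 0, 0, 0.5, 0, 0, 0]
  ]
}}

```text
time_s: 7.25
ee_pos: [664.8, -88.1, 61.9]
ee_rot: [-180.0, -0.0, 101.1]
force: [1.6, -2.6, -2.7]
gripper_width: 0.9
gripper_force: 1.6
```

Emit:
{"name": "step_arm", "arguments": {
  "steps": [
    [0, 0, 0, 0.5, 0, 0, 0],
    [0, 0, 0, 0.5, 0, 0, 0],
    [0, 0, 0, 0.5, 0, 0, 0],
    [0, 0, 0, 0.5, 0, 0, 0],
    [0, 0, 0, 0.5, 0, 0, 0],
    [0, 0, 0, 0.5, 0, 0, 0],
    [0, 0, 0, 0.5, 0, 0, 0],
    [0, 0, 0, 0.5, 0, 0, 0]
  ]
}}

```text
time_s: 8.25
ee_pos: [664.1, -84.1, 62.0]
ee_rot: [-180.0, 0.0, 101.1]
force: [-0.1, -3.0, -2.4]
gripper_width: 0.1
gripper_force: 1.6
```

Emit:
{"name": "step_arm", "arguments": {
  "steps": [
    [0, 0, 0, 0.5, 0, 0, 0],
    [0, 0, 0, 0.5, 0, 0, 0],
    [0, 0, 0, 0.5, 0, 0, 0],
    [0, 0, 0, 0.5, 0, 0, 0],
    [0, 0, 0, 0.5, 0, 0, 0],
    [0, 0, 0, 0.5, 0, 0, 0],
    [0, 0, 0, 0.5, 0, 0, 0],
    [0, 0, 0, 0.5, 0, 0, 0]
  ]
}}

```text
time_s: 9.25
ee_pos: [663.5, -80.2, 62.1]
ee_rot: [180.0, 0.0, 101.1]
force: [-0.7, -3.6, -0.6]
gripper_width: 0.4
gripper_force: 1.6
```

Emit:
{"name": "step_arm", "arguments": {
  "steps": [
    [0, 0, 0, 0.5, 0, 0, 0],
    [0, 0, 0, 0.5, 0, 0, 0],
    [0, 0, 0, 0.5, 0, 0, 0],
    [0, 0, 0, 0.5, 0, 0, 0],
    [0, 0, 0, 0.5, 0, 0, 0],
    [0, 0, 0, 0.5, 0, 0, 0],
    [0, 0, 0, 0.5, 0, 0, 0],
    [0, 0, 0, 0.5, 0, 0, 0]
  ]
}}

```text
time_s: 10.25
ee_pos: [662.8, -76.2, 62.1]
ee_rot: [180.0, 0.0, 101.1]
force: [-0.7, -3.8, 1.3]
gripper_width: 0.9
gripper_force: 1.6
```

Emit:
{"name": "step_arm", "arguments": {
  "steps": [
    [0, 0, 0, 0.5, 0, 0, 0],
    [0, 0, 0, 0.5, 0, 0, 0],
    [0, 0, 0, 0.5, 0, 0, 0],
    [0, 0, 0, 0.5, 0, 0, 0],
    [0, 0, 0, 0.5, 0, 0, 0],
    [0, 0, 0, 0.5, 0, 0, 0],
    [0, 0, 0, 0.5, 0, 0, 0],
    [0, 0, 0, 0.5, 0, 0, 0]
  ]
}}

```text
time_s: 11.25
ee_pos: [662.1, -72.3, 62.0]
ee_rot: [180.0, 0.0, 101.1]
force: [-1.9, -3.0, 1.1]
gripper_width: 0.4
gripper_force: 1.6
```

Emit:
{"name": "step_arm", "arguments": {
  "steps": [
    [0, 0, 0, 0.5, 0, 0, 0],
    [0, 0, 0, 0.5, 0, 0, 0],
    [0, 0, 0, 0.5, 0, 0, 0],
    [0, 0, 0, 0.5, 0, 0, 0],
    [0, 0, 0, 0.5, 0, 0, 0],
    [0, 0, 0, 0.5, 0, 0, 0],
    [0, 0, 0, 0.5, 0, 0, 0],
    [0, 0, 0, 0.5, 0, 0, 0]
  ]
}}

```text
time_s: 12.25
ee_pos: [661.3, -68.4, 62.0]
ee_rot: [180.0, 0.0, 101.0]
force: [-1.0, -4.4, 1.1]
gripper_width: 0.4
gripper_force: 1.6
```

Emit:
{"name": "step_arm", "arguments": {
  "steps": [
    [0, 0, 0, 0.5, 0, 0, 0],
    [0, 0, 0, 0.5, 0, 0, 0],
    [0, 0, 0, 0.5, 0, 0, 0],
    [0, 0, 0, 0.5, 0, 0, 0],
    [0, 0, 0, 0.5, 0, 0, 0],
    [0, 0, 0, 0.5, 0, 0, 0],
    [0, 0, 0, 0.5, 0, 0, 0],
    [0, 0, 0, 0.5, 0, 0, 0]
  ]
}}

```text
time_s: 13.25
ee_pos: [660.5, -64.5, 62.0]
ee_rot: [180.0, 0.0, 101.1]
force: [-0.5, -3.0, 2.1]
gripper_width: 0.3
gripper_force: 1.6
```

Emit:
{"name": "step_arm", "arguments": {
  "steps": [
    [0, 0, 0, 0.5, 0, 0, 0],
    [0, 0, 0, 0.5, 0, 0, 0],
    [0, 0, 0, 0.5, 0, 0, 0],
    [0, 0, 0, 0.5, 0, 0, 0],
    [0, 0, 0, 0.5, 0, 0, 0],
    [0, 0, 0, 0.5, 0, 0, 0],
    [0, 0, 0, 0.5, 0, 0, 0],
    [0, 0, 0, 0.5, 0, 0, 0]
  ]
}}

```text
time_s: 14.25
ee_pos: [659.8, -60.7, 62.0]
ee_rot: [180.0, 0.0, 101.1]
force: [0.4, -2.6, 2.6]
gripper_width: 0.6
gripper_force: 2.0
```

Emit:
{"name": "step_arm", "arguments": {
  "steps": [
    [0, 0, 0, 0.5, 0, 0, 0],
    [0, 0, 0, 0.5, 0, 0, 0],
    [0, 0, 0, 0.5, 0, 0, 0],
    [0, 0, 0, 0.5, 0, 0, 0],
    [0, 0, 0, 0.5, 0, 0, 0],
    [0, 0, 0, 0.5, 0, 0, 0],
    [0, 0, 0, 0.5, 0, 0, 0],
    [0, 0, 0, 0.5, 0, 0, 0]
  ]
}}

```text
time_s: 15.25
ee_pos: [658.7, -56.4, 61.8]
ee_rot: [-180.0, -0.0, 101.1]
force: [0.1, -0.3, -0.7]
gripper_width: 0.5
gripper_force: 0.0
```

Force and pad force fell to zero, so the carrier has moved ahead of the fingers. I'll check that.

```bash
python3 tab.py
```

```text
tab ((652.2049560546875, -24.312313079833984), (29.614072799682617, 19.963876724243164), 11.097529411315918) moved 96.80692786560058 tcp rel -32.73132206919473 [ 0.06089622 -0.29525607 -0.73952893] 15.25
```

The tab now sits about 6 mm ahead of finger contact, and q≈116 mm lies in the 80–120 mm range, so it has seated in the first notch. Next I retreat and go to the cover.

Emit:
{"name": "step_arm", "arguments": {
  "steps": [
    [0, 0, 0, -12, 0, 0, 0],
    [0, 0, 0, 0, 0, -50, 0],
    [0, 0, 0, 0, 0, -60, 0],
    [0, 0, 0, 1, -50, 0, 0.3],
    [0, 0, 0, 1, -50, 0, 0.5],
    [0, 0, -10.7, 0, -49, 0, 0.5],
    [0, 0, -10.7, 0, 0, 0, 0.5],
    [0, 0, 0, 0, 0, 0, 0.5]
  ]
}}

```text
time_s: 16.3
ee_pos: [514.6, -95.8, 172.5]
ee_rot: [180.0, 0.1, 122.3]
force: [0.4, -0.5, 0.2]
gripper_width: 44.9
gripper_force: 0.0
```

```bash
cat > c.py <<'E'
from h import *
import sys
s=state();f=grab_frame('wrist');cv2.imwrite(f'pics/{sys.argv[1]}.png',f['image']);t=grab_frame('top')
d=np.array([-.1908,.9816])
for g,ss in((f,s),(t,None)):
    h=cv2.cvtColor(g['image'],cv2.COLOR_BGR2HSV);H,S,V=[h[...,i].astype(int) for i in range(3)]
    for nm,m,z in(('red',((H<6)|(H>174))&(S>170)&(V>60),87.),('blue',(H>100)&(H<130)&(S>150)&(V>50),14.)):
        for c in cv2.findContours(m.astype(np.uint8),0,1)[0]:
            if cv2.contourArea(c)<(15 if nm=='red' else 300): continue
            r=cv2.minAreaRect(onz(g,c.reshape(-1,2),z,ss)[:,:2].astype(np.float32));print(nm,np.round(r[0],1),np.round(r[1],1),round(r[2],1))
plan((514.3,-93.8,60),122.6,4)
print(s['time_s'])
E
python3 c.py w2
```

```text
red [643.7 -28.5] [48.2 14.7] 11.1
blue [512.  -92.9] [ 91.1 101.5] 32.6
blue [ 320.4 -247.9] [141.8 133.8] 69.8
blue [677.6  88.9] [12.3 24.6] 9.9
blue [644.4  90.3] [25.  37.5] 6.7
blue [359.3 -63.4] [70.8 64.1] 67.5
red [425.8 392.1] [20.4 65.9] 66.8
from [515.2 -95.4 172.1] 122.27 rz/row -0.08
[-0.1, 0.5, 0.0, 28.0]
[-0.1, 0.5, 0.0, 28.0]
[-0.1, 0.5, 0.0, 28.0]
[-0.1, 0.5, 0.0, 28.0]
16.3
```

View pics/w2.png

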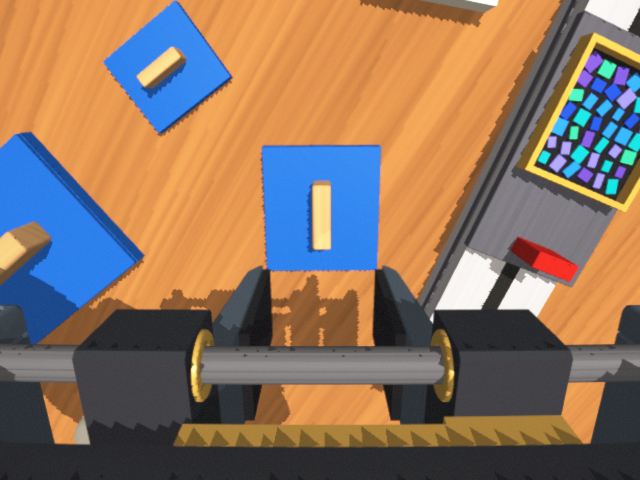

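The wrist view shows the 92×102 mm cover centred at (321,208), its handle aligned between the fingers. The frame is upper right at (600,120). I'll descend and grasp.

Emit:
{"name": "step_arm", "arguments": {
  "steps": [
    [0, 0, -0.3, 2.4, -0.2, 35, 0.45],
    [0, 0, 0, 0, 0, 35, 0.45],
    [0, 0, 0, 0, 0, 30, 0.45],
    [0, 0, 0, 0, 0, 20, 0.45],
    [0, 0, 0, 0, 0, 15, 0.45],
    [0, 0, 0, 0, 0, 10, 0.45],
    [0, 0, 0, 0, 0, 7, 0.45],
    [0, 0, 0, 0, 0, 0, 0.45]
  ],
  "force": 25
}}

```text
time_s: 17.4
ee_pos: [513.2, -93.1, 19.8]
ee_rot: [-180.0, -0.0, 122.7]
force: [0.2, 0.1, 0.0]
gripper_width: 41.3
gripper_force: 0.0
```

Emit:
{"name": "step_arm", "arguments": {
  "steps": [
    [0, 0, 0, 0, 0, 2, 0],
    [0, 0, 0, 0, 0, 0, 0],
    [0, 0, 0, 0, 0, 0, 0],
    [0, 0, 0, 0, 0, 0, 0],
    [0, 0, 0, 0, 0, 0, 0],
    [0, 0, 0, 0, 0, 0, 0],
    [0, 0, 0, 0, 0, 0, 0],
    [0, 0, 0, 0, 0, 0, 0]
  ],
  "force": 25
}}

```text
time_s: 18.4
ee_pos: [513.2, -93.2, 18.2]
ee_rot: [180.0, 0.0, 122.8]
force: [-2.3, 0.1, 4.4]
gripper_width: 13.9
gripper_force: 25.0
```

Emit:
{"name": "step_arm", "arguments": {
  "steps": [
    [0, 0, 0, 0, 0, -10, 0],
    [0, 0, 0, 0, 0, -20, 0],
    [0, 0, 0, 0, 0, -35, 0],
    [0, 0, 3, 0, 0, -35, 0],
    [0, 0, 6, 0, 0, -35, 0],
    [0, 0, 6, 0, 0, -15, 0],
    [0, 0, 6.6, 0, 0, 0, 0],
    [0, 0, 0, 0, 0, 0, 0]
  ]
}}

```text
time_s: 19.4
ee_pos: [512.9, -93.0, 168.1]
ee_rot: [-180.0, -0.0, 101.2]
force: [0.8, 0.1, -0.9]
gripper_width: 14.1
gripper_force: 25.0
```

Run:
```python
from h import *
import pickle
s=state();f=grab_frame('wrist');t=grab_frame('top');c=grab_frame('scene');pickle.dump((s,f,t,c),open('w3.pkl','wb'));cv2.imwrite('pics/w3.png',f['image']);print(s['time_s'],s['gripper_width'],s['ee_rot'],s['ee_pos'],s['force'])
```

```text
19.4 14.12721182836537 [-1.79997456e+02 -3.44291150e-03  1.01226853e+02] [512.89340084 -93.01512152 168.05460051] [ 0.78107714  0.0525607  -0.8892894 ]
```

View pics/w3.png

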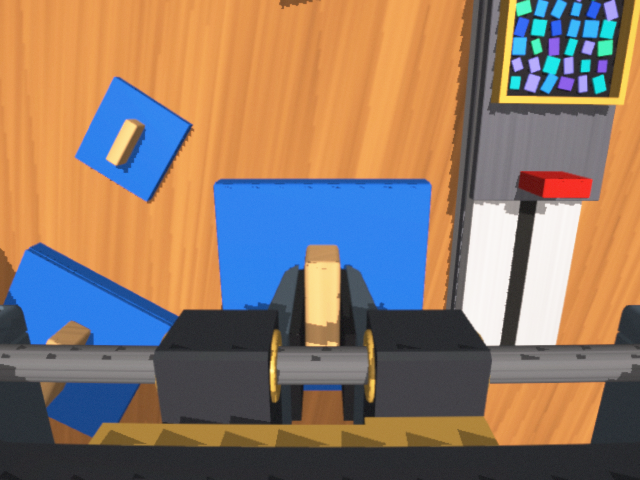

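The cover is held level, its far edge at y≈183 and sides at x≈215 and 431. The tab is at (555,184) and the frame's near edge at y≈102.

Run:
```python
from h import *
import pickle
s,f,t,c=pickle.load(open('w3.pkl','rb'))
h=cv2.cvtColor(f['image'],cv2.COLOR_BGR2HSV);H,S,V=[h[...,i].astype(int) for i in range(3)]
a=np.radians(s['ee_rot'][2]);ex=np.array([np.cos(a),np.sin(a)]);ey=np.array([np.sin(a),-np.cos(a)])
# cover edges, tool coords
blue=((H>100)&(H<130)&(S>150)&(V>50))
zc=s['ee_pos'][2]-4.2
for v in (200,230,260):
    u=np.nonzero(blue[v,205:445])[0]+205;p=onz(f,[(u.min(),v),(u.max()+1,v)],zc,s)[:,:2]-s['ee_pos'][:2]
    print('cover y edges',p@ey,'x',p@ex)
for uu in (230,280,360,415):
    v=np.nonzero(blue[150:300,uu])[0]+150;vt=V[v,uu];print('col',uu,v.min(),vt[:8],(onz(f,[(uu,v.min())],zc,s)[0,:2]-s['ee_pos'][:2])@ex)
# tab: print profile
red=((H<6)|(H>174))&(S>150)&(V>60)
m=red.astype(np.uint8);cc=max(cv2.findContours(m,0,1)[0],key=cv2.contourArea)
pts=cv2.approxPolyDP(cc,3,True).reshape(-1,2);print('tab poly',pts.tolist(),V[165:205,550].tolist())
print(onz(f,pts,87.,s)[:,:2].round(1).tolist())
fr=((H>20)&(H<34)&(S>150)&(V>150)).astype(np.uint8);fr[:,:470]=0;fr[130:]=0
cc=max(cv2.findContours(fr,0,1)[0],key=cv2.contourArea)
pts=cv2.approxPolyDP(cc,3,True).reshape(-1,2);print('frame',pts.tolist(),onz(f,pts,66.,s)[:,:2].round(1).tolist())
# top view: frame (brass+mosaic) blob & tab
h=cv2.cvtColor(t['image'],cv2.COLOR_BGR2HSV);H,S,V=[h[...,i].astype(int) for i in range(3)]
fr=((H>15)&(H<34)&(S>110)&(V>90)).astype(np.uint8)[150:260,200:400]
cv2.imwrite('pics/t3.png',cv2.resize(t['image'][150:260,230:400],None,fx=4,fy=4,interpolation=2))
```

```text
cover y edges [-45.16320272  46.20560683] x [44.27137893 44.3353087 ]
cover y edges [-45.23810284  46.30683427] x [31.02361166 31.08674165]
cover y edges [-45.33388897  46.43023115] x [17.20551827 17.26783528]
col 230 180 [155 156 161 159 201 235 237 217] 52.79897198692472
col 280 180 [155 160 163 157 205 234 225 228] 52.77991508535062
col 360 180 [159 158 165 157 207 231 213 221] 52.80155424372548
col 415 180 [158 160 165 159 200 235 229 219] 52.85371683109318
tab poly [[521, 171], [519, 187], [543, 197], [589, 195], [591, 179], [564, 172]] [132, 133, 131, 134, 132, 132, 161, 173, 170, 171, 173, 172, 173, 190, 242, 247, 247, 246, 246, 246, 246, 245, 246, 245, 246, 246, 245, 246, 245, 246, 245, 242, 202, 96, 75, 101, 154, 160, 171, 212]
[[621.7, -24.1], [623.7, -33.7], [640.4, -36.6], [668.4, -29.6], [665.9, -20.0], [647.9, -19.4]]
frame [[510, 0], [500, 102], [623, 103], [639, 0], [635, 2], [618, 98], [506, 96], [515, 2]] [[593.7, 70.2], [605.2, 13.5], [682.7, 29.4], [670.3, 87.5], [668.3, 85.9], [678.4, 31.5], [607.8, 17.7], [596.9, 69.8]]
```

View pics/t3.png

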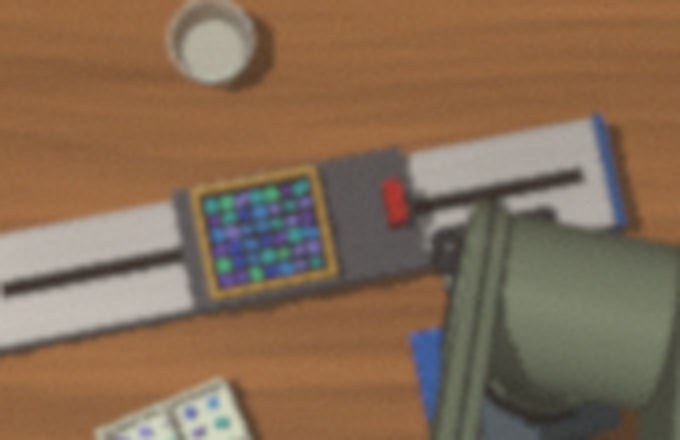

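Two estimates of the frame centre agree: from its near edge (635.4,65.6) and from the tab +95 mm (635.3,66.1), with yaw about 10.95°. The cover centre sits at tool (0, +0.55). I'll move over it.

Emit:
{"name": "step_arm", "arguments": {
  "steps": [
    [0, 0, 0, 10, 12, 0, 0],
    [0, 0, 0, 22, 25, 0, 0],
    [0, 0, 0, 25, 28, 0, 0],
    [0, 0, 0, 25, 28, 0, 0],
    [0, 0, 0, 22, 25, 0, 0],
    [0, 0, 0.2, 18, 20, 10, 0],
    [0, 0, 0, 10, 12.5, 20, 0],
    [0, 0, 0, 0, 0, 18, 0]
  ]
}}

```text
time_s: 20.55
ee_pos: [635.2, 66.4, 117.3]
ee_rot: [-179.9, -0.0, 101.0]
force: [-0.1, -0.1, -1.1]
gripper_width: 13.7
gripper_force: 25.0
```

Emit:
{"name": "step_arm", "arguments": {
  "steps": [
    [0, 0, 0, 0, 0, 5, 0],
    [0, 0, 0, 0, 0, 5, 0],
    [0, 0, 0, 0, 0, 3, 0],
    [0, 0, 0, 0, 0, 0, 0],
    [0, 0, 0, 0, 0, 0, 0],
    [0, 0, 0, 0, 0, 0, 0],
    [0, 0, 0, 0, 0, 0, 0],
    [0, 0, 0, 0, 0, 0, 0]
  ]
}}

```text
time_s: 21.55
ee_pos: [635.3, 65.5, 107.0]
ee_rot: [180.0, 0.0, 101.0]
force: [0.6, -1.3, -2.2]
gripper_width: 14.1
gripper_force: 25.0
```

Run:
```python
from h import *
import pickle
s=state();f=grab_frame('wrist');pickle.dump((s,f),open('w4.pkl','wb'));cv2.imwrite('pics/w4.png',f['image']);print(s['time_s'],s['ee_pos'],s['ee_rot'])
plan((634.9,65.7,98),100.95,1)
```

```text
21.55 [635.3266951   65.48838181 107.02030777] [1.79991979e+02 4.38886508e-03 1.00951084e+02]
from [635.3  65.5 106.9] 100.95 rz/row 0.0
[0.0, 0.3, -0.4, 8.9]
```

View pics/w4.png

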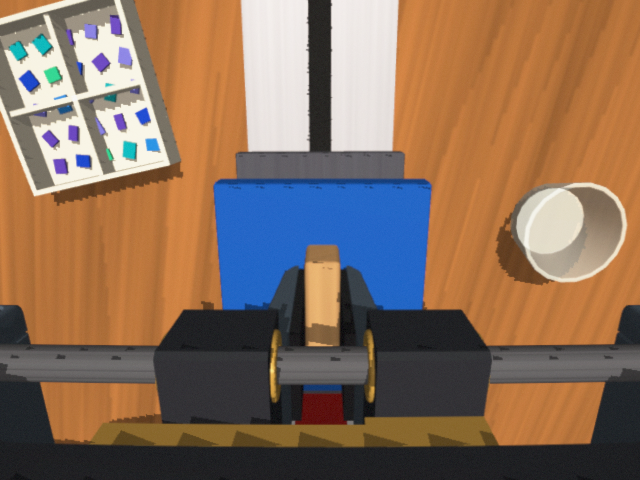

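The view shows the carrier plate's front edge ahead of the cover, from (237,153) to (404,153), parallel to the cover's edge. I'll use it as a precise check.

Run:
```python
from h import *
import pickle
s,f=pickle.load(open('w4.pkl','rb'))
h=cv2.cvtColor(f['image'],cv2.COLOR_BGR2HSV);H,S,V=[h[...,i].astype(int) for i in range(3)]
a=np.radians(s['ee_rot'][2]);ex=np.array([np.cos(a),np.sin(a)]);ey=np.array([np.sin(a),-np.cos(a)])
for u in (250,280,300,350,370,395): print(u,V[146:182,u].tolist())
for v in (165,172): 
    g=(S[v]<60)&(V[v]<150);u=np.nonzero(g[200:440])[0]+200;p=onz(f,[(u.min(),v),(u.max()+1,v)],52.,s)[:,:2]-s['ee_pos'][:2];print(v,u.min(),u.max(),p@ey,p@ex)
for v in range(150,162,2):
    p=onz(f,[(250,v),(390,v)],52.,s)[:,:2]-s['ee_pos'][:2];print(v,p@ex)
# rail sides z=42
for v in (40,100):
    g=(S[v]<60)&(V[v]>150);u=np.nonzero(g[200:440])[0]+200;p=onz(f,[(u.min(),v),(u.max()+1,v)],42.,s)[:,:2]-s['ee_pos'][:2];print('rail',v,u.min(),u.max(),p@ey,p@ex)
```

```text
250 [228, 228, 227, 227, 225, 186, 92, 85, 99, 101, 101, 101, 98, 105, 103, 102, 104, 99, 102, 101, 99, 101, 102, 100, 104, 102, 101, 102, 105, 102, 103, 102, 110, 120, 125, 125]
280 [230, 229, 230, 228, 214, 155, 76, 77, 98, 99, 99, 98, 96, 98, 99, 98, 102, 99, 99, 100, 101, 99, 101, 99, 100, 100, 99, 101, 100, 102, 99, 102, 114, 121, 121, 123]
300 [232, 232, 231, 230, 216, 153, 80, 84, 100, 102, 100, 101, 103, 102, 102, 102, 103, 103, 103, 102, 101, 102, 104, 102, 104, 101, 99, 101, 103, 101, 102, 103, 112, 119, 126, 126]
350 [229, 228, 229, 228, 201, 126, 81, 91, 97, 86, 78, 92, 102, 103, 100, 103, 103, 101, 102, 103, 100, 104, 102, 102, 101, 102, 101, 104, 102, 100, 101, 101, 111, 122, 122, 125]
370 [232, 233, 233, 229, 205, 132, 89, 97, 106, 96, 96, 105, 105, 106, 105, 105, 103, 104, 104, 103, 105, 104, 105, 103, 104, 105, 105, 102, 104, 105, 106, 105, 113, 120, 124, 124]
395 [198, 198, 198, 201, 173, 118, 84, 97, 100, 100, 100, 102, 102, 100, 102, 100, 102, 102, 101, 103, 100, 99, 102, 99, 101, 102, 99, 98, 99, 99, 100, 102, 109, 119, 122, 125]
165 237 403 [-45.13180373  44.14980096] [52.7634257  52.81948234]
172 237 402 [-45.33746451  43.81453264] [49.0214245  49.07621884]
150 [60.65660734 60.70174031]
152 [59.6111622  59.65639072]
154 [58.563117   58.60844136]
156 [57.5124566  57.55787712]
158 [56.45916577 56.50468275]
160 [55.40322918 55.44884293]
rail 40 243 396 [-40.62927493  39.09714174] [116.0657508  116.11194171]
rail 100 246 393 [-40.43640285  38.87125612] [86.22555289 86.27282717]
```

Emit:
{"name": "step_arm", "arguments": {
  "steps": [
    [0, 0, 0, -0.6, -1, 5, 0],
    [0, 0, 0, 0, 0, 5, 0],
    [0, 0, 0, 0, 0, 5, 0],
    [0, 0, 0, 0, 0, 4, 0],
    [0, 0, 0, 0, 0, 3, 0],
    [0, 0, 0, 0, 0, 2, 0],
    [0, 0, 0, 0, 0, 2, 0],
    [0, 0, 0, 0, 0, 0, 0]
  ]
}}

```text
time_s: 22.6
ee_pos: [634.4, 64.7, 80.8]
ee_rot: [-180.0, 0.0, 101.0]
force: [-0.4, 0.2, -1.9]
gripper_width: 13.5
gripper_force: 25.0
```

Emit:
{"name": "step_arm", "arguments": {
  "steps": [
    [0, 0, 0, 0, 0, 1, 0],
    [0, 0, 0, 0, 0, 1, 0],
    [0, 0, 0, 0, 0, 1, 0],
    [0, 0, 0, 0, 0, 1, 0],
    [0, 0, 0, 0, 0, 1, 0],
    [0, 0, 0, 0, 0, 0.6, 0],
    [0, 0, 0, 0, 0, 0, 0],
    [0, 0, 0, 0, 0, 0, 0]
  ]
}}

```text
time_s: 23.6
ee_pos: [634.5, 64.7, 75.4]
ee_rot: [180.0, 0.0, 100.9]
force: [-1.0, -0.0, -1.0]
gripper_width: 13.8
gripper_force: 25.0
```

Emit:
{"name": "step_arm", "arguments": {
  "steps": [
    [0, 0, 0, 0, 0, 0.4, 0],
    [0, 0, 0, 0, 0, 0.4, 0],
    [0, 0, 0, 0, 0, 0.4, 0],
    [0, 0, 0, 0, 0, 0.4, 0],
    [0, 0, 0, 0, 0, 0.3, 0],
    [0, 0, 0, 0, 0, 0, 0],
    [0, 0, 0, 0, 0, 0, 0],
    [0, 0, 0, 0, 0, 0, 0]
  ]
}}

```text
time_s: 24.6
ee_pos: [634.4, 64.6, 74.2]
ee_rot: [180.0, 0.0, 100.9]
force: [-2.1, -0.5, 5.5]
gripper_width: 13.8
gripper_force: 25.0
```

It's seated at the expected height with a light contact force. I'll release and withdraw.

Emit:
{"name": "step_arm", "arguments": {
  "steps": [
    [0, 0, 0, 0, 0, 0, 0.2],
    [0, 0, 0, 0, 0, 0, 0.4],
    [0, 0, 0, 0, 0, 0, 0.4],
    [0, 0, 0, 0, 0, 0, 0.4],
    [0, 0, 0, 0, 0, -15, 0.4],
    [0, 0, 0, 0, 0, -30, 0.4],
    [0, 0, 0, 0, 0, -50, 0.4],
    [0, 0, 0, 0, 0, -50, 0.4]
  ]
}}

```text
time_s: 25.6
ee_pos: [634.4, 64.7, 221.0]
ee_rot: [179.9, 0.0, 100.9]
force: [1.3, -0.6, 0.6]
gripper_width: 36.2
gripper_force: 0.0
```

Emit:
{"name": "step_arm", "arguments": {
  "steps": [
    [0, 0, 0, -40, -20, 0, 0.4],
    [0, 0, 0, -40, -20, 0, 0.4],
    [0, 0, 0, 0, 0, 0, 0.4],
    [0, 0, 0, 0, 0, 0, 0.4],
    [0, 0, 0, 0, 0, 0, 0.4],
    [0, 0, 0, 0, 0, 0, 0.4],
    [0, 0, 0, 0, 0, 0, 0.4],
    [0, 0, 0, 0, 0, 0, 0.4]
  ]
}}

```text
time_s: 26.6
ee_pos: [610.4, -21.2, 218.3]
ee_rot: [-180.0, 0.0, 101.0]
force: [0.4, -0.5, 0.1]
gripper_width: 36.6
gripper_force: 0.0
```

Run:
```python
from h import *
s=state();f=grab_frame('wrist');cv2.imwrite('pics/w5.png',f['image']);print(s['time_s'],s['ee_pos'],s['force'])
h=cv2.cvtColor(f['image'],cv2.COLOR_BGR2HSV);H,S,V=[h[...,i].astype(int) for i in range(3)]
for nm,m,z in(('red',((H<6)|(H>174))&(S>170)&(V>60),87.),('cover',(H>100)&(H<130)&(S>150)&(V>50),70.)):
    for c in cv2.findContours(m.astype(np.uint8),0,1)[0]:
        if cv2.contourArea(c)>400: r=cv2.minAreaRect(onz(f,c.reshape(-1,2),z,s)[:,:2].astype(np.float32));print(nm,np.round(r[0],1),np.round(r[1],1),round(r[2],1))
```

```text
26.6 [610.40739237 -21.16822913 218.34620809] [ 0.39555794 -0.47160174  0.13167874]
red [651.1 -24.7] [31.7 20.4] 11.0
cover [ 408.1 -241.4] [30.2 49.9] 9.8
cover [ 391.2 -165.2] [35.5 87.3] 69.7
cover [396.4 -43.8] [62.2 55.9] 67.5
cover [634.8  65.1] [ 90.9 102. ] 11.0
```

View pics/w5.png

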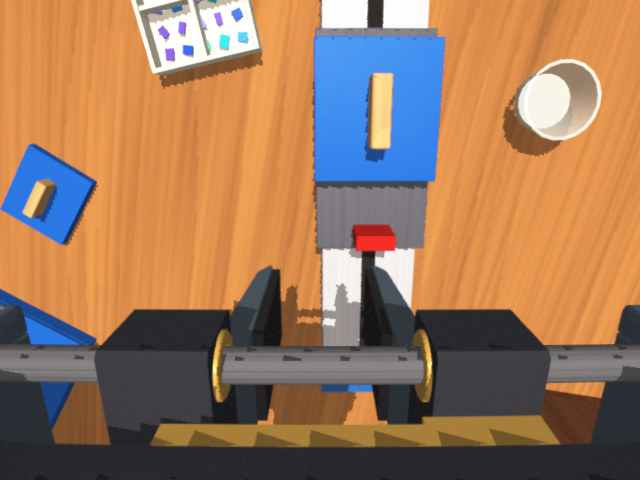

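The cover sits square on the frame at (634.8,65.1), yaw 11.0°. The tab hasn't moved and the gripper is clear, so I'm handing in.

```bash
python3 -c "
from workcell import *
print(job_done())"
```

```text
the job is handed in; nothing more can be done
None
```

The job is handed in, but no verdict came back: the carrier clicked into what I read as the first detent (about 117 mm, judged from the force dropping to zero and the tab position), and the middle blue cover sits squarely on the brass frame with nothing else touched.

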